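Load a bread-warming tile and set the heat

ROBOT

A 6-joint arm with a two-finger parallel gripper is mounted at the origin on a cart in front of the work surface, level with it; the furniture and walls round the work are solid. World frame = base frame: x ahead of the robot, y to its left, z up, the work surface at z = 0. Lengths are in m, angles in rad, forces in N, time in s.
With the tool pointing down it reaches from about 0.275 to 0.875 m from the base axis. Payload 12.5 kg.
Tool frame: the origin (TCP) lies between the finger pads; the fingertips stand 22 mm ahead of it and the grasp point (between the pads) lies 3 mm ahead of it (tcp_to_tips is the distance from the TCP to the fingertips, in m); z points along the fingers, y is the direction in which the jaws open and shut (so a half turn about z gives the same grasp; the last joint's range is limited). The gripper opens to 85 mm and grips with 20 to 120 N. Pads are 22 mm wide; open, the fingers measure 114 mm over their backs; the gripper's body (76 mm by 85 mm) begins 54 mm behind the grasp point. The pads swing forward as they close: fully open they stand 13 mm farther back than shut.
Start: joints at [-1.333, 0.351, 1.652, -0, 1.139, -0.085], TCP at [0.174, -0.522, 0.253] pointing down, gripper open.
Joint ranges: [-2.75, 2.75], [-0.79, 2.1], [0.01, 2.65], [-1.57, 4.71], [0.07, 3.14], [-2.87, 2.87]. Speed limits (rad/s): [2.22, 2.22, 2.79, 3.14, 3.14, 3.14].

INTERFACE

Orientations are given as a unit quaternion [x, y, z, w].
In Python, from workcell import get_obs, camera, calibration, job_done, tcp_to_tips gives the robot as it stands.
- The arm moves only by the tool servo_tool, never from a script. Its argument "moves" is a list that holds one entry, the list of rows, each a list of 7 numbers: the turn, a rotation vector about the tool's x, y, z normalised to -1 to 1, where 1 is 5 degrees, then the shift along the tool's x, y, z normalised to -1 to 1, where 1 is 40 mm, then the closure, from 0 (fully open) to 1 (shut). In form: [[[wx, wy, wz, dx, dy, dz, claw], ...]]. A call has 1 to 20 rows; each row shifts and turns the commanded pose from where the row before left it, along the tool's axes as they then stand; what a row does not reach is not made up. A row lasts 1/10 s, in which the tool goes at most 50 mm and 8.59 degrees, less where a joint would pass 70% of its speed; a pose out of reach is approached as far as the arm can. A call with a number of a shift or a turn outside -1 to 1 is refused whole. A call with a gripper value outside its range is refused whole. The fingers move at their own pace and stop on an object; the grip force is fixed at half the most. Time passes only in rows, so rows that do not move let the fingers close. It gives the time, the measured TCP pose, the force and the opening at its end, in the units of the state.
- get_obs(): the state, without advancing time (a new reading comes with each control period).
- camera(name): name is "scene" or "top"; returns the picture (384x512x3 uint8, red, green, blue); there is no depth.
- calibration(name): a dict with "fx", "fy", "cx", "cy" (pixels), "extrinsics" (4x4, takes a point from camera to world coordinates). Camera axes: x right, y down, z forward; pixel columns grow to the right and rows downward; lengths in m; the calibration is good to about 2 mm. A picture is of the moment at which its call begins. calibration takes no time and is no camera call.
- job_done(): hands the job in, once; it reports no verdict.
The state is a dict: "time_s": time; "joints": joint angles; "dq": joint speeds; "effort": joint torques, N m; "tcp_pos": TCP position; "orientation": TCP orientation; "wrist_force": force on the tool from outside, world axes, zero at the start; "moment": the same for the moment, N m; "width": opening from 0.0 (shut) to 1.0 (fully open).
Only numpy, scipy, OpenCV 4.12 (cv2) and the standard library are available. Lean on these libraries where they do the work, as an engineer would, in place of code of your own. Each camera call takes 0.05 s, during which the arm holds its last target. There are 200 camera calls.

TASK

Take just the top terracotta tile off the pile and lay it gently and flat in the tile heater, between the steel tabs on its dark hot plate. Then turn the heater's lever to the middle one of the three red dots (medium heat). Leave the rest of the pile and the other things on the counter as they are.

Things in the scene. Friction and masses are not known exactly. Their poses are not given: they have to be found in the camera images.
- tile_4_center (a point): centre (half-way up) of the top tile of the pile: a flat terracotta slab 160 x 60 x 14 mm, 0.25 kg, with a wheat ear embossed on its upper face. x along its 160 mm length, y across its 60 mm width, z up; the two ends are alike for this job. Its upper face is 7 mm above this point. Pick it across its 60 mm width
- tile_3_center (a point): centre of the second tile from the top, same tile; its upper face carries the top tile and lies 7 mm below the top tile's centre. The tiles lie on one another a few mm and a few degrees askew
- tile_2_center (a point): centre of the third tile from the top, same tile
- tile_1_center (a point): centre of the lowest tile, same tile; it lies on a fixed round beech board, 176 mm across and 13 mm thick
- seat (a point): centre of the heater's seat, on the upper face of its dark hot plate, 50 mm above the counter. x away from the console, y along the seat's length, z up. The tile lies here with its length along y (either end first), its centre 7 mm above this point when fully down. Both long sides are free of tabs over the middle 76 mm, where fingers fit
- heat_lever (a joint): angle (rad) of the heater's lever, which turns about a vertical pin on the console and stays where it is left (about 1 N at the knob). 0 = off (white bar; the knob then lies 135 degrees from the heater's x axis toward its y axis, seen from the pin), growing counter-clockwise from above: small red dot 0.52, middle red dot 1.05, large red dot 1.57, stop 1.6
- lever_pivot (a point): point on the lever's pin axis at the height of the knob's middle, 75 mm in front (-x of point seat) of the seat centre and 73.5 mm above the counter
- lever_knob (a point): middle of the lever's beech upright knob, a round post 18 mm across (20 mm at its bulge) and 34 mm high, 44 mm from the pin axis; its top is 17 mm above this point and below it is the lever's arm, 17 mm under this point
- cup: green and white espresso cup, 64 x 89 x 48 mm, origin at the centre of its underside; a bystander
- shaker: sugar shaker, 44 mm across, 90 mm high, origin at the centre of its underside; a bystander
- dish: grey change dish with coins, 129 mm across, 18 mm high, origin at the centre of its underside; a bystander
- roll: small bread roll, 60 x 126 x 53 mm, origin at the centre of its underside; a bystander
- heater: tile heater, fixed: a cream-enamelled box 190 mm deep (x) x 200 mm wide (y) x 44 mm high, origin at the centre of its underside, x pointing from its black lever console to the seat behind it. Six steel tabs round the seat rise 11 mm above the hot plate and lean outward: they leave 2.5 mm all round a tile at plate height, about 7 mm at their tops

How it is judged:
By the outcome, as a careful person would: the job done as asked, in the order asked, and still so for the second after the job is handed in, with the robot touching nothing.
It also fails if it takes over 48 s, if anything falls off the work surface, if the arm or the gripper's body presses on something with over 40 N, if the wrist force passes 120 N, or if a joint passes its speed limit or range.

## Working session

There is one attempt and no reset: what is moved stays moved. The work goes in short steps, Python scripts to look and compute and a tool call to move; the robot and the scene stay as the last step left them, time stands still between calls to the robot, and variables do not carry over. Pictures are saved under pics/ and viewed, about 8 in all and at most 12, crops included, and the job is handed in when it is done.

Besides the shell and the picture viewer there is one more tool, called after "Emit:" as name([rows], argument=value, ...), one row to a line, values as JSON. servo_tool: Moves the arm, as the interface text tells. Its arguments: {"type":"object","properties":{"moves":{"type":"array","items":{"type":"array","items":{"type":"array","items":{"type":"number"}}}}},"required":["moves"]}

```bash
mkdir -p pics
python3 - <<'E'
from workcell import *
import cv2,numpy as np
np.set_printoptions(precision=4,suppress=True)
print(get_obs(),tcp_to_tips)
for n in("scene","top"):
    im=camera(n);cv2.imwrite(f"pics/{n}0.png",im[:,:,::-1]);print(n,calibration(n))
E
```

```text
{'time_s': 0.0, 'joints': array([-1.3326,  0.3513,  1.6524,  0.    ,  1.1391, -0.0846]), 'dq': array([ 0.0015,  0.0007, -0.0008, -0.0004, -0.0004, -0.0004]), 'effort': array([  0.0015, -50.6102, -29.1403,   0.    ,   0.0045,   0.    ]), 'tcp_pos': array([ 0.1744, -0.5213,  0.2527]), 'orientation': array([ 0.987 ,  0.1607, -0.    , -0.0006]), 'wrist_force': array([-0.205 , -0.9703, -0.226 ]), 'moment': array([0.0364, 0.0311, 0.0236]), 'width': 0.9984283747197452} 0.022
scene {'fx': 444.37547996402753, 'fy': 444.37547996402753, 'cx': 245.76089695061557, 'cy': 193.28962201388592, 'extrinsics': array([[-0.4649, -0.4963,  0.7332, -0.079 ],
       [-0.8853,  0.2522, -0.3906,  0.6409],
       [ 0.0089, -0.8307, -0.5566,  0.5933],
       [ 0.    ,  0.    ,  0.    ,  1.    ]])}
top {'fx': 365.8407389573323, 'fy': 365.8407389573323, 'cx': 254.4088834930716, 'cy': 193.25104001265572, 'extrinsics': array([[ 0.0084, -0.9845,  0.1753,  0.43  ],
       [-0.9993, -0.0145, -0.0336,  0.3059],
       [ 0.0357, -0.1749, -0.9839,  0.9143],
       [ 0.    ,  0.    ,  0.    ,  1.    ]])}
```

View pics/scene0.png

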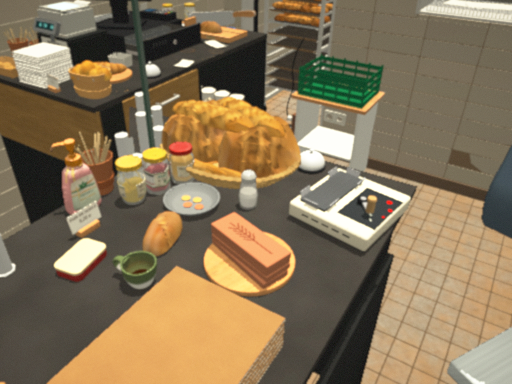

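View pics/top0.png

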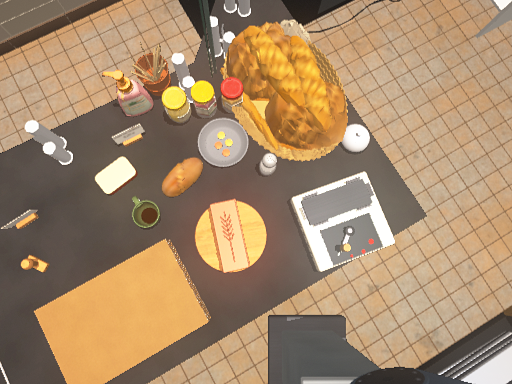

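Scene and top views show the tile pile on its board (top px ~229,236; scene ~250,250) and the heater (top ~342,220; scene ~350,207), with its lever near top px (347,238). Next, enlarged crops.

Run:
```python
import cv2
for n,(x,y,w,h) in {"scene":(200,155,220,145),"top":(190,165,210,110)}.items():
    im=cv2.imread(f"pics/{n}0.png")[y:y+h,x:x+w]
    s=3.6
    im=cv2.resize(im,None,fx=s,fy=s,interpolation=cv2.INTER_CUBIC)
    for g in range(0,w,20): cv2.putText(im,str(x+g),(int(g*s),8),0,.3,(0,255,255));cv2.line(im,(int(g*s),10),(int(g*s),14),(0,255,255))
    for g in range(0,h,20): cv2.putText(im,str(y+g),(0,int(g*s)+4),0,.3,(0,255,255))
    cv2.imwrite(f"pics/{n}0c.png",im)
```

```text
(no output)
```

View pics/scene0c.png

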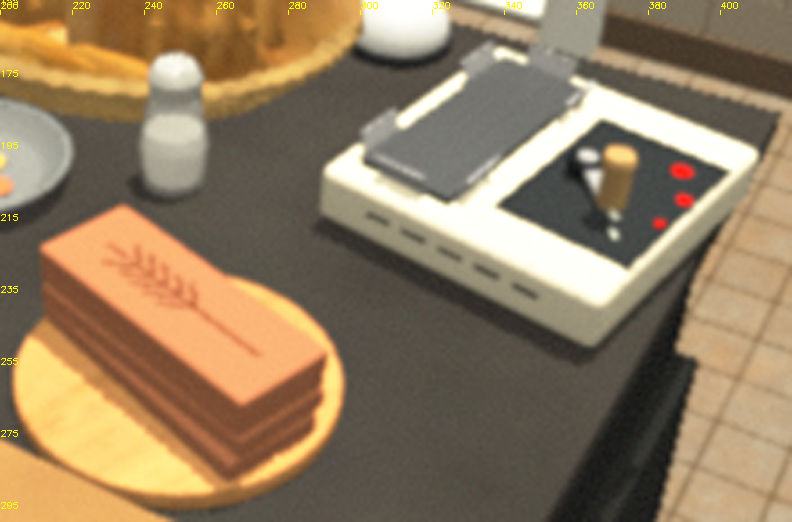

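View pics/top0c.png

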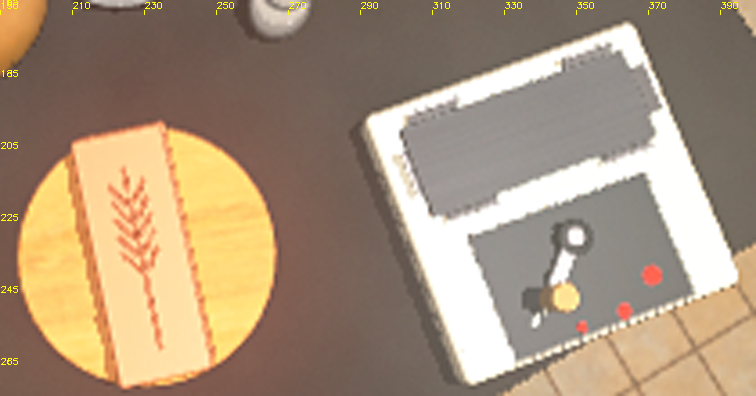

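```bash
cat > h.py <<'E'
import cv2,numpy as np
from workcell import *
np.set_printoptions(precision=4,suppress=True)
def ray(n,px,z):
    c=calibration(n);E=c["extrinsics"];px=np.atleast_2d(np.float64(px))
    d=np.c_[(px[:,0]-c["cx"])/c["fx"],(px[:,1]-c["cy"])/c["fy"],np.ones(len(px))]@E[:3,:3].T
    return E[:3,3]+d*((z-E[2,3])/d[:,2:])
def rect(n,mask,z):
    m=mask.astype(np.uint8);cs,_=cv2.findContours(m,cv2.RETR_EXTERNAL,cv2.CHAIN_APPROX_NONE)
    c=max(cs,key=cv2.contourArea)[:,0]; w=ray(n,c,z)[:,:2]
    (x,y),(a,b),t=cv2.minAreaRect((w*1000).astype(np.float32))
    if a<b: a,b,t=b,a,t+90
    return x,y,a,b,(t+90)%180-90,cv2.contourArea(c)
def proj(n,p):
    c=calibration(n);E=c["extrinsics"];q=(np.atleast_2d(p)-E[:3,3])@E[:3,:3]
    return np.c_[q[:,0]/q[:,2]*c["fx"]+c["cx"],q[:,1]/q[:,2]*c["fy"]+c["cy"]]
E
python3 - <<'E'
from h import *
I={n:cv2.imread(f"pics/{n}0.png") for n in("scene","top")}
H={n:cv2.cvtColor(I[n],cv2.COLOR_BGR2HSV) for n in I}
for p in[(215,235),(240,240),(200,235)]: print("top",p,H["top"][p[1],p[0]])
for p in[(240,225),(260,262),(225,245),(275,272),(285,268),(220,270)]: print("scene",p,H["scene"][p[1],p[0]])
# hand corners
for n,c in {"top":[(210,205),(236,199),(249.5,265),(223,272.5)],"scene":[(211,222.5),(234,212),(290.5,253),(267,267.5)]}.items():
    w=ray(n,c,.069);print(n,w[:,:2],w.mean(0),np.linalg.norm(w-np.roll(w,-1,0),axis=1))
c=[(291.5,196.5),(365,171.5),(395,243),(321,272)]
w=ray("top",c,.044);print("heater",w[:,:2],w.mean(0),np.linalg.norm(w-np.roll(w,-1,0),axis=1))
c=[(290.5,202),(339,168),(410,198),(365.5,240)]
w=ray("scene",c,.044);print("heater",w[:,:2],w.mean(0),np.linalg.norm(w-np.roll(w,-1,0),axis=1))
print("plate c top",ray("top",(337,203),.05), "scene",ray("scene",(331,191),.05))
print("pin top",ray("top",(349.8,230.5),.06),"knob top",ray("top",(346.5,247),.0905),"knob top scene",ray("scene",(371.7,197.5),.0905))
h=H["top"];red=((h[...,0]<6)|(h[...,0]>174))&(h[...,1]>180)&(h[...,2]>180);red[:,:330]=0;red[:220]=0;red[275:]=0
k,_,st,ce=cv2.connectedComponentsWithStats(red.astype(np.uint8));
for i in range(1,k): print(st[i],ce[i],ray("top",ce[i],.046))
E
```

```text
top (215, 235) [ 11 163 213]
top (240, 240) [ 20  88 255]
top (200, 235) [ 20 142 254]
scene (240, 225) [ 13 142 249]
scene (260, 262) [ 10 154 207]
scene (225, 245) [ 10 149 142]
scene (275, 272) [ 11 153 147]
scene (285, 268) [ 10 143 121]
scene (220, 270) [ 23 124 254]
top [[0.5514 0.3801]
 [0.5664 0.32  ]
 [0.4152 0.2868]
 [0.3981 0.3464]] [0.4828 0.3333 0.069 ] [0.062  0.1548 0.062  0.1569]
scene [[0.5524 0.3798]
 [0.5629 0.325 ]
 [0.4079 0.2906]
 [0.3949 0.346 ]] [0.4795 0.3354 0.069 ] [0.0557 0.1588 0.0569 0.1611]
heater [[ 0.5784  0.1862]
 [ 0.6437  0.0032]
 [ 0.4691 -0.0615]
 [ 0.4     0.1185]] [0.5228 0.0616 0.044 ] [0.1943 0.1862 0.1928 0.1909]
heater [[ 0.5708  0.185 ]
 [ 0.6396  0.0015]
 [ 0.4644 -0.0579]
 [ 0.3969  0.1249]] [0.5179 0.0634 0.044 ] [0.1959 0.185  0.1949 0.184 ]
plate c top [[0.5631 0.0771 0.05  ]] scene [[0.559  0.0867 0.05  ]]
pin top [[0.4965 0.0514 0.06  ]] knob top [[0.457  0.0694 0.0905]] knob top scene [[0.4549 0.0691 0.0905]]
```

Emit:
servo_tool([
  [[0,0,0,0.703,-0.892,0,0],[0,0,0,0.703,-0.892,0,0],[0,0,0,0.703,-0.892,0,0],[0,0,0,0.703,-0.892,0,0],[0,0,0,0.703,-0.892,0,0],[0,0,0,0.703,-0.892,0,0],[0,0,0,0.703,-0.892,0,0],[0,0,0,0.703,-0.892,0,0],[0,0,0,0.703,-0.892,0,0],[0,0,0,0.703,-0.892,0,0],[0,0,0,0.703,-0.892,0,0],[0,0,0,0.703,-0.892,0,0],[0,0,0,0.703,-0.892,0,0],[0,0,0,0.703,-0.892,0,0],[0,0,0,0.703,-0.892,0,0],[0,0,0,0.703,-0.892,0,0],[0,0,0,0.703,-0.892,0,0],[0,0,0,0.703,-0.892,0,0],[0,0,0,0.703,-0.892,0,0],[0,0,0,0.703,-0.892,0,0]],
])

```text
time_s: 2.1
tcp_pos: [0.4816, 0.3355, 0.2529]
orientation: [0.987, 0.161, -0.0, 0.0]
wrist_force: [-0.1, -0.7, 0.9]
width: 0.997
```

```bash
cat >> h.py <<'E'
from scipy.spatial.transform import Rotation as R
def goto(p,yaw):
    "deltas in tool units to TCP p, tool x at yaw deg, tool down; shift given in axes after the turn, and before"
    o=get_obs();Rn=R.from_quat(o["orientation"]);a=np.radians(yaw);c,s=np.cos(a),np.sin(a)
    Rt=R.from_matrix(np.array([[c,s,0],[s,-c,0],[0,0,-1]]).T) if 0 else R.from_matrix(np.array([[c,s,0],[s,-c,0],[0,0,-1]]))
    d=np.array(p)-o["tcp_pos"]
    print("t",o["time_s"],"tcp",o["tcp_pos"],"F",o["wrist_force"],"w",o["width"],"j6",o["joints"][5])
    print("turn units",np.degrees((Rn.inv()*Rt).as_rotvec())/5,"| shift units before turn",Rn.inv().apply(d)/.04,"after",Rt.inv().apply(d)/.04)
E
python3 - <<'E'
from h import *
goto([.481,.334,.15],12.4)
I={n:cv2.imread(f"pics/{n}0.png") for n in("scene","top")}
H={n:cv2.cvtColor(I[n],cv2.COLOR_BGR2HSV) for n in I}
for n,box,pl in(("top",[(291,196),(365,171),(395,243),(321,273)],(337,203)),("scene",[(290,202),(339,168),(410,198),(365,240)],(331,191))):
    h=H[n];m=np.zeros(h.shape[:2],np.uint8);cv2.fillPoly(m,[np.array(box)],1);m=cv2.erode(m,np.ones((3,3)))
    d=((h[...,2]<150)&(m>0)).astype(np.uint8);k,l=cv2.connectedComponents(d,connectivity=4)
    mm=l==l[pl[1],pl[0]]
    print(n,"plate",np.array(rect(n,mm,.053)))
    mo=cv2.morphologyEx(mm.astype(np.uint8),cv2.MORPH_OPEN,np.ones((9,9)));print(" opened",np.array(rect(n,mo,.05)))
print("scene plate corners",ray("scene",[(301.4,198.9),(344.4,172.2),(362.5,182),(325,210.5)],.05).mean(0))
E
```

```text
t 2.1 tcp [0.4816 0.3355 0.2529] F [-0.0844 -0.7094  0.887 ] w 0.9970410141791047 j6 1.776862224301432
turn units [0.0026 0.0063 1.2229] | shift units before turn [-0.0248  0.03    2.5727] after [-0.0229  0.0332  2.5727]
top plate [   621.6104    241.682    1352.1027    962.5281    -87.9284 195713.    ]
 opened [   622.2775    241.4582   1356.8121    965.8807    -87.9284 195713.    ]
scene plate [ 560.9149   81.7355  168.1267   66.4689  -69.3829 1064.5   ]
 opened [564.1127  77.8182 167.8456  66.4634 -68.7695 919.    ]
scene plate corners [0.5586 0.0784 0.05  ]
```

Emit:
servo_tool([
  [[0,0,0.61,-0.02,0.03,0.5,0],[0,0,0.61,0,0,1,0],[0,0,0,0,0,1,0],[0,0,0,0,0,0.8,0],[0,0,0,0,0,0.6,0],[0,0,0,0,0,0.35,0],[0,0,0,0,0,0.15,0],[0,0,0,0,0,0,0],[0,0,0,0,0,0,0]],
])

```text
time_s: 3.0
tcp_pos: [0.4816, 0.3325, 0.0784]
orientation: [0.994, 0.108, 0.001, -0.0]
wrist_force: [-0.0, 0.7, -0.1]
width: 1.001
```

Run:
```python
from h import *
goto([.481,.334,.077],12.4)
im=camera("scene")[:,:,::-1];cv2.imwrite("pics/s1.png",cv2.resize(im[150:300,170:330],None,fx=4,fy=4,interpolation=2))
h=cv2.imread("pics/top0.png");hv=cv2.cvtColor(h,cv2.COLOR_BGR2HSV)
m=np.zeros(h.shape[:2],np.uint8);cv2.fillPoly(m,[np.array([(291,196),(365,171),(380,207),(306,233)])],1)
for t in(150,165,180,195):
    d=((hv[...,2]<t)&(cv2.erode(m,np.ones((5,5)))>0)).astype(np.uint8);k,l=cv2.connectedComponents(d,connectivity=4)
    if l[203,337]: print(t,np.array(rect("top",l==l[203,337],.053)))
```

```text
t 3.0 tcp [0.4816 0.3325 0.0784] F [-0.0194  0.6634 -0.0807] w 1.000708307465523 j6 1.8791456712774803
turn units [-0.006  -0.0181 -0.0011] | shift units before turn [-0.0079 -0.0398  0.0349] after [-0.0078 -0.0398  0.0348]
165 [ 569.5692   77.0989  172.3478   72.5532  -69.3453 1708.5   ]
180 [ 568.7042   76.6414  172.3472   73.6902  -68.7432 1794.    ]
195 [ 568.5513   76.7423  172.352    74.8545  -69.454  1816.5   ]
```

View pics/s1.png

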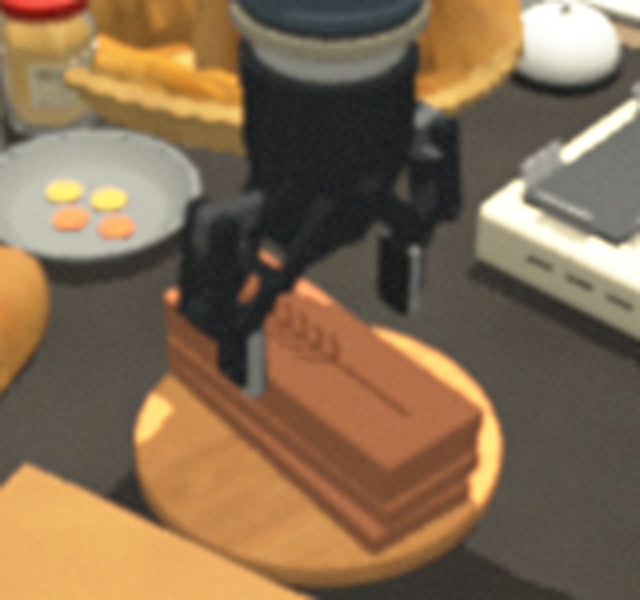

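Run:
```python
from h import *
o=get_obs();n=np.array([-.215,.977]);t=o["tcp_pos"]
c=calibration("scene");E=c["extrinsics"]
for nm,p,off in(("near bot-left",(170+222/4,150+380/4),.057),("near bot-right",(170+262/4,150+392/4),.0425),("near bot mid",(170+245/4,150+395/4),.05),("far bot L",(170+380/4,150+300/4),-.0425),("far bot R",(170+412/4,150+312/4),-.0425)):
    d=E[:3,:3]@np.array([(p[0]-c["cx"])/c["fx"],(p[1]-c["cy"])/c["fy"],1])
    s=(n@t[:2]+off-n@E[:2,3])/(n@d[:2]);w=E[:3,3]+s*d
    print(nm,w,"along",(w[:2]-t[:2])@[.977,.215])
print("tile rect corners proj",proj("scene",[[.481+a*.08*.977-b*.03*.215,.334+a*.08*.215+b*.03*.977,.069] for a in(1,-1) for b in(1,-1)]))
```

```text
near bot-left [0.4696 0.3882 0.0785] along 0.00016854162093308048
near bot-right [0.4627 0.3718 0.0704] along -0.010037712970054168
near bot mid [0.4638 0.3798 0.0709] along -0.0072825363322471665
far bot L [0.4961 0.2922 0.071 ] along 0.005373271949053227
far bot R [0.4746 0.2874 0.0771] along -0.01661603364692883
tile rect corners proj [[210.5818 222.5202]
 [234.8046 210.8669]
 [266.5223 266.9615]
 [291.5585 251.9868]]
```

Emit:
servo_tool([
  [[0,0,0,0,-0.04,0.07,0],[0,0,0,0,0,0,0.3],[0,0,0,0,0,0,1],[0,0,0,0,0,0,1],[0,0,0,0,0,0,1],[0,0,0,0,0,0,1],[0,0,0,0,0,0,1],[0,0,0,0,0,0,1],[0,0,0,0,0,0,1],[0,0,0,0,0,0,1]],
])

```text
time_s: 4.05
tcp_pos: [0.481, 0.3339, 0.0752]
orientation: [0.994, 0.108, 0.0, -0.0]
wrist_force: [-1.5, -1.2, 4.7]
width: 0.687
```

Emit:
servo_tool([
  [[0,0,0,0,0,-0.1,1],[0,0,0,0,0,-0.2,1],[0,0,0,0,0,-0.5,1],[0,0,0,0,0,-0.8,1],[0,0,0,0,0,-0.8,1],[0,0,0,0,0,-0.6,1],[0,0,0,0,0,0,1],[0,0,0,0,0,0,1]],
])

```text
time_s: 4.85
tcp_pos: [0.4806, 0.3336, 0.1943]
orientation: [0.994, 0.108, 0.0, -0.0]
wrist_force: [0.3, -0.6, -2.8]
width: 0.686
```

Run:
```python
from h import *
goto([.565,.077,.2],110.3)
im=camera("scene")[:,:,::-1];cv2.imwrite("pics/s2full.png",im);cv2.imwrite("pics/s2.png",cv2.resize(im[130:300,170:330],None,fx=3.5,fy=3.5,interpolation=2))
cv2.imwrite("pics/t2full.png",camera("top")[:,:,::-1])
```

```text
t 4.85 tcp [0.4806 0.3336 0.1943] F [ 0.3162 -0.5809 -2.8352] w 0.6857525526499791 j6 1.8817755841564825
turn units [  0.0005  -0.0006 -19.5817] | shift units before turn [ 0.6854  6.7185 -0.1415] after [-6.7489 -0.2455 -0.1415]
```

View pics/s2.png

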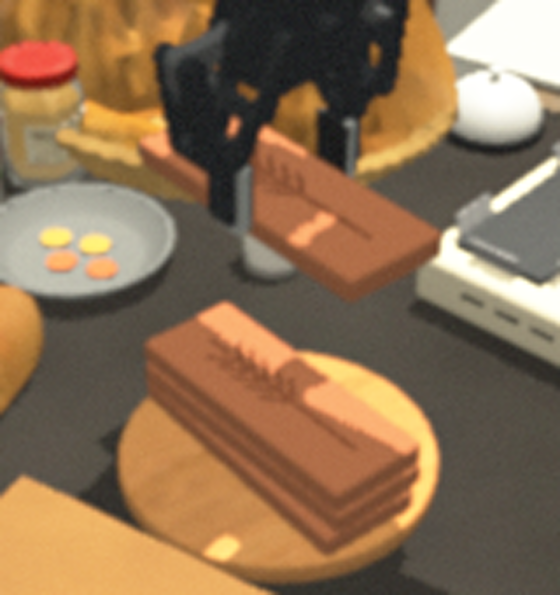

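The top tile alone hangs in the gripper (end corners at crop ~(347,280) and (440,233)); three tiles stay piled. I measure the tile's offset in the grip.

Run:
```python
from h import *
t=np.array([.4806,.3336]);a=np.radians(12.4);X=np.array([np.cos(a),np.sin(a)]);Y=np.array([np.sin(a),-np.cos(a)])
for z in(.186,.188,.190):
  for p in((347,280),(440,236),(140,146)):
    w=ray("scene",(170+p[0]/3.5-.35,130+p[1]/3.5-.35),z)[0,:2]-t;print(z,p,"x",w@X,"y",w@Y)
im=cv2.imread("pics/t2full.png");cv2.imwrite("pics/t2.png",cv2.resize(im[160:290,150:400],None,fx=3.2,fy=3.2,interpolation=2))
```

```text
0.186 (347, 280) x -0.07587810640922639 y -0.02767915639150966
0.186 (440, 236) x -0.07765450335105709 y 0.02941906832501978
0.186 (140, 146) x 0.07616214593409303 y -0.030480261472308035
0.188 (347, 280) x -0.07786528554642153 y -0.029606966744166102
0.188 (440, 236) x -0.07963295973033706 y 0.027210884830604767
0.188 (140, 146) x 0.07342839361647234 y -0.03239431737575358
0.19 (347, 280) x -0.07985246468361677 y -0.031534777096822564
0.19 (440, 236) x -0.08161141610961699 y 0.025002701336189773
0.19 (140, 146) x 0.07069464129885186 y -0.03430837327919903
```

View pics/t2.png

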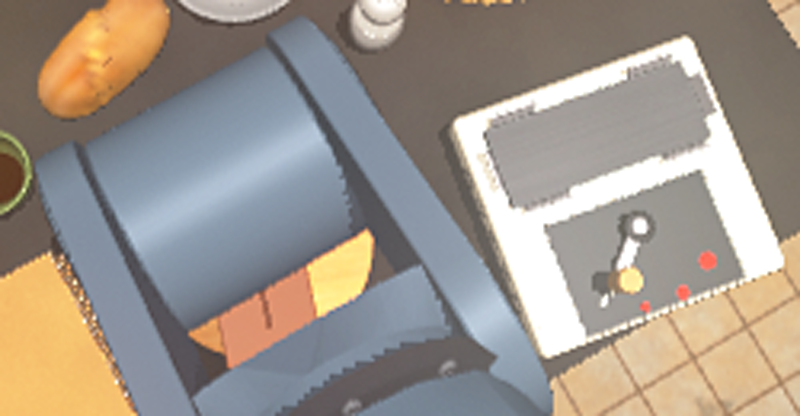

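Emit:
servo_tool([
  [[0,0,0,0.09,0.84,0,1],[0,0,0,0.09,0.84,0,1],[0,0,0,0.09,0.84,0,1],[0,0,0,0.09,0.84,0,1],[0,0,0,0.09,0.84,0,1],[0,0,0,0.09,0.84,0,1],[0,0,0,0.09,0.84,0,1],[0,0,0,0.09,0.84,0,1],[0,0,-0.97,0,0,0,1],[0,0,-0.97,0,0,0,1],[0,0,-0.97,0,0,0,1],[0,0,-0.97,0,0,0,1],[0,0,-0.97,0,0,0,1],[0,0,-0.97,0,0,0,1],[0,0,-0.97,0,0,0,1],[0,0,-0.97,0,0,0,1],[0,0,-0.97,0,0,0,1],[0,0,-0.97,0,0,0,1]],
])

```text
time_s: 6.75
tcp_pos: [0.566, 0.0773, 0.193]
orientation: [0.861, 0.508, -0.001, -0.001]
wrist_force: [1.0, -0.0, -1.8]
width: 0.682
```

Emit:
servo_tool([
  [[0,0,-0.97,0,0,0,1],[0,0,-0.97,0,0,0,1],[0,0,-0.97,0,0,0,1],[0,0,-0.97,0,0,0,1],[0,0,-0.97,0,0,0,1],[0,0,-0.97,0,0,0,1],[0,0,-0.97,0,0,0,1],[0,0,-0.97,0,0,0,1],[0,0,-0.97,0,0,0,1],[0,0,-0.97,0,0,0,1],[0,0,0,0,0,0,1]],
])

```text
time_s: 7.85
tcp_pos: [0.566, 0.0774, 0.1932]
orientation: [0.577, 0.816, -0.001, -0.001]
wrist_force: [-0.7, -0.5, -1.2]
width: 0.685
```

Run:
```python
from h import *
goto([.5663,.077,.1],110.3)
```

```text
t 7.85 tcp [0.566  0.0774 0.1932] F [-0.7066 -0.4836 -1.2233] w 0.6845434624210665 j6 -0.2853708484751831
turn units [-0.0251 -0.0079 -0.1673] | shift units before turn [-0.0124  0.0081  2.329 ] after [-0.0109  0.0029  2.329 ]
```

Emit:
servo_tool([
  [[-0.02,-0.01,-0.17,-0.01,0,0.6,1],[0,0,0,0,0,0.9,1],[0,0,0,0,0,0.7,1],[0,0,0,0,0,0.4,1],[0,0,0,0,0,0,1],[0,0,0,0,0,0,1]],
])

```text
time_s: 8.45
tcp_pos: [0.5669, 0.077, 0.0905]
orientation: [0.572, 0.82, 0.0, 0.001]
wrist_force: [1.0, -0.4, -1.4]
width: 0.683
```

Run:
```python
from h import *
goto([.5663,.077,.0702],110.3)
im=camera("scene")[:,:,::-1];cv2.imwrite("pics/s3full.png",im);cv2.imwrite("pics/s3.png",cv2.resize(im[130:250,280:420],None,fx=5,fy=5,interpolation=2))
```

```text
t 8.45 tcp [0.5669 0.077  0.0905] F [ 0.9565 -0.3641 -1.4418] w 0.6828532761184992 j6 -0.29784873775202
turn units [ 0.0134  0.008  -0.0277] | shift units before turn [ 0.0056 -0.0136  0.5071] after [ 0.0053 -0.013   0.5072]
```

View pics/s3.png

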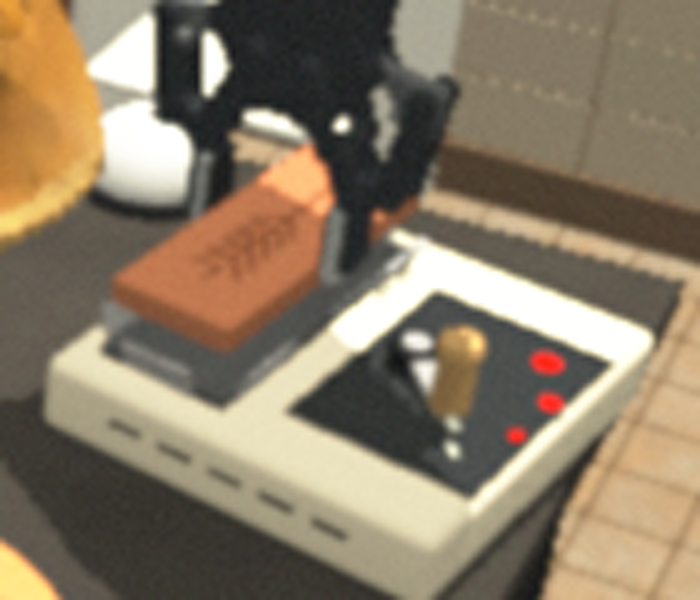

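Run:
```python
from h import *
s=np.array([.5663,.077]);a=np.radians(20.3);X=np.array([np.cos(a),np.sin(a)]);Y=np.array([-np.sin(a),np.cos(a)])
px=lambda p:(280+p[0]/5-.4,130+p[1]/5-.4)
for nm,p,z in(("tile bot far",(115,298),.0703),("tile bot near",(225,350),.0703),("tile top far",(112,279),.0843),("tile top near",(226,330),.0843),("plate far",(107,350),.05),("plate near",(225,404),.05)):
    w=ray("scene",px(p),z)[0,:2]-s;print(nm,w@X,w@Y)
b=lambda x,y,z:np.r_[s+x*X+y*Y,z]
P=[b(x,y,z) for z in(.05,) for x,y in((.03,.08),(-.03,.08),(-.03,-.08),(.03,-.08))]
q=(proj("scene",P)+.4-[280,130])*5;print("footprint on plate, crop px",q)
# view of the empty seat with the footprint
im=cv2.imread("pics/scene0.png")[155:225,285:375];im=cv2.resize(im,None,fx=8,fy=8,interpolation=2)
q=((proj("scene",P)+.5-[285,155])*8).astype(int);cv2.polylines(im,[q],True,(0,255,255),1)
t=cv2.imread("pics/top0.png")[165:240,285:400];t=cv2.resize(t,None,fx=6,fy=6,interpolation=2)
q=((proj("top",P)+.5-[285,165])*6).astype(int);cv2.polylines(t,[q],True,(0,255,255),1)
cv2.imwrite("pics/fp.png",cv2.resize(np.vstack([np.pad(im,((0,0),(0,0),(0,0))),cv2.resize(t,(720,470))]),None,fx=.58,fy=.58,interpolation=cv2.INTER_AREA))
```

```text
tile bot far 0.03009908130699166 0.0748889084727209
tile bot near -0.02674572078243761 0.07587261747902829
tile top far 0.027927838459432943 0.08194282577044527
tile top near -0.02921889148328113 0.08155863607939035
plate far 0.02557789894987514 0.08421721535963787
plate near -0.03406546084685806 0.08297637787857567
footprint on plate, crop px [[104.4762 341.9985]
 [220.8033 397.0429]
 [414.3341 248.2357]
 [302.8479 202.9806]]
```

View pics/fp.png

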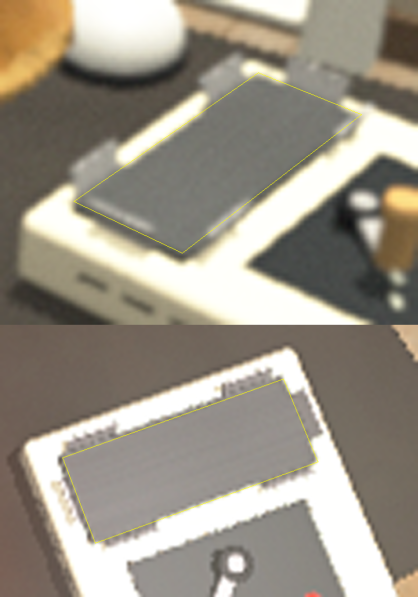

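Emit:
servo_tool([
  [[0,0,0,0.03,-0.04,0,1],[0,0,0,0,0,0.1,1],[0,0,0,0,0,0.1,1],[0,0,0,0,0,0.05,1],[0,0,0,0,0,0.05,1],[0,0,0,0,0,0.05,1],[0,0,0,0,0,0,1]],
])

```text
time_s: 9.2
tcp_pos: [0.5649, 0.0775, 0.0762]
orientation: [0.572, 0.82, 0.0, 0.001]
wrist_force: [-0.2, 0.3, -2.1]
width: 0.686
```

Emit:
servo_tool([
  [[0,0,0,0,0,0.04,1],[0,0,0,0,0,0.04,1],[0,0,0,0,0,0.03,1],[0,0,0,0,0,0.015,1],[0,0,0,0,0,0,1],[0,0,0,0,0,0,1]],
])

```text
time_s: 9.8
tcp_pos: [0.565, 0.0776, 0.0715]
orientation: [0.572, 0.82, 0.0, 0.001]
wrist_force: [0.0, 0.3, -1.9]
width: 0.68
```

Emit:
servo_tool([
  [[0,0,0,0,0,0.02,1],[0,0,0,0,0,0.02,1],[0,0,0,0,0,0,1],[0,0,0,0,0,0,1]],
])

```text
time_s: 10.2
tcp_pos: [0.5651, 0.0776, 0.0702]
orientation: [0.572, 0.82, 0.001, 0.001]
wrist_force: [-1.8, -0.5, 4.4]
width: 0.688
```

Emit:
servo_tool([
  [[0,0,0,0,0,0,0.25],[0,0,0,0,0,0,0.2],[0,0,0,0,0,0,0.1],[0,0,0,0,0,0,0],[0,0,0,0,0,0,0],[0,0,0,0,0,0,0],[0,0,0,0,0,-0.2,0],[0,0,0,0,0,-0.6,0],[0,0,0,0,0,-0.8,0],[0,0,0,0,0,-0.8,0],[0,0,0,0,0,-0.8,0],[0,0,0,0,0,0,0]],
])

```text
time_s: 11.4
tcp_pos: [0.5666, 0.0777, 0.2028]
orientation: [0.572, 0.82, 0.003, 0.004]
wrist_force: [1.1, 0.2, 0.2]
width: 1.001
```

Run:
```python
from h import *
goto([.456,.0695,.15],110)
im=camera("scene")[:,:,::-1];cv2.imwrite("pics/s4full.png",im);cv2.imwrite("pics/s4.png",cv2.resize(im[150:250,280:420],None,fx=5,fy=5,interpolation=2))
```

```text
t 11.4 tcp [0.5666 0.0777 0.2028] F [1.1467 0.1729 0.2199] w 1.0013442514637407 j6 -0.29811605007647396
turn units [0.1031 0.0353 0.0494] | shift units before turn [ 0.7679 -2.6767  1.2933] after [ 0.7523 -2.6682  1.3197]
```

View pics/s4.png

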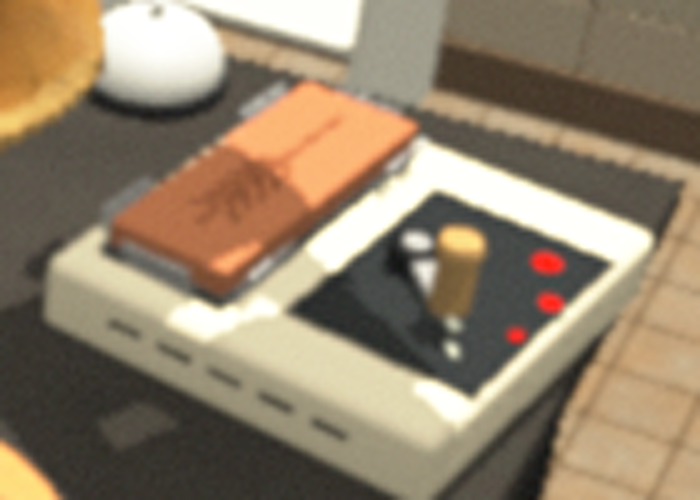

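Tile lies flat between the tabs (crop corners ~(110,225),(220,290),(418,130),(300,85)); knob at crop (462,245). Next: lever geometry.

Run:
```python
from h import *
goto([.456,.0693,.14],155.3)
for n,f,b in(("top","pics/top0.png",(330,220,385,275)),("scene","pics/s4full.png",(370,190,400,225))):
    im=cv2.imread(f).astype(int);m=(im[...,2]>140)&(im[...,1]<110)&(im[...,0]<110);k=np.zeros_like(m);k[b[1]:b[3],b[0]:b[2]]=1;m&=k
    K,_,st,ce=cv2.connectedComponentsWithStats(m.astype(np.uint8))
    for i in range(1,K):
        w=ray(n,ce[i],.046)[0]
        for pv in([.496,.0509],): print(n,ce[i],st[i][4],w,"r",np.hypot(*(w[:2]-pv)),"bearing",np.degrees(np.arctan2(w[1]-pv[1],w[0]-pv[0]))%360)
```

```text
t 11.45 tcp [0.5656 0.0777 0.2004] F [-0.0201 -0.6858 -0.2668] w 1.0036252249345579 j6 -0.29814161875798667
turn units [ 0.055   0.0506 -9.0103] | shift units before turn [ 0.7556 -2.6527  1.4926] after [ 2.4025 -1.3353  1.51  ]
top [370.625 240.875] 16 [ 0.4735 -0.002   0.046 ] r 0.0574620897352436 bearing 246.94039183688997
top [363. 251.] 9 [0.4495 0.0175 0.046 ] r 0.05730071971867018 bearing 215.69566322823704
top [351.  255.6] 5 [0.4385 0.0466 0.046 ] r 0.057699151035110585 bearing 184.25939072380237
scene [388.8929 202.0357] 28 [ 0.4718 -0.0031  0.046 ] r 0.0591740425316947 bearing 245.8115606051607
scene [389.5556 210.2222] 18 [0.4482 0.0169 0.046 ] r 0.05870981709911691 bearing 215.44752784920135
scene [382.6667 216.75  ] 12 [0.4372 0.0457 0.046 ] r 0.059019346153964584 bearing 185.0605557591774
```

Emit:
servo_tool([
  [[0.05,0.05,0,0.25,-0.88,0.3,0.3],[0,0,0,0.25,-0.88,0.3,0.66],[0,0,0,0.25,-0.88,0.5,0.66],[0,0,-1,0,0,0.4,0.66],[0,0,-1,0,0,0,0.66],[0,0,-1,0,0,0,0.66],[0,0,-1,0,0,0,0.66],[0,0,-1,0,0,0,0.66],[0,0,-1,0,0,0,0.66],[0,0,-1,0,0,0,0.66],[0,0,-1,0,0,0,0.66],[0,0,-1,0,0,0,0.66],[0,0,0,0,0,0,0.66]],
])

```text
time_s: 12.75
tcp_pos: [0.4546, 0.0693, 0.1375]
orientation: [0.214, 0.977, 0.001, -0.003]
wrist_force: [-1.9, -0.8, 0.5]
width: 0.34
```

Run:
```python
from h import *
goto([.456,.0693,.084],155.3)
```

```text
t 12.75 tcp [0.4546 0.0693 0.1375] F [-1.8549 -0.798   0.5119] w 0.34004760705057435 j6 -1.0938086330841255
turn units [-0.0001 -0.0626  0.0032] | shift units before turn [-0.038   0.0148  1.3371] after [-0.0306  0.0148  1.3373]
```

Emit:
servo_tool([
  [[0,-0.06,0,-0.035,0.015,0.4,0.66],[0,0,0,0,0,0.3,0.66],[0,0,0,0,0,0.25,0.66],[0,0,0,0,0,0.25,0.66],[0,0,0,0,0,0.13,0.66],[0,0,0,0,0,0,0.66],[0,0,0,0,0,0,0.72],[0,0,0,0,0,0,0.72]],
])

```text
time_s: 13.55
tcp_pos: [0.4569, 0.0693, 0.0852]
orientation: [0.214, 0.977, 0.0, 0.001]
wrist_force: [0.3, -0.2, 0.3]
width: 0.279
```

Run:
```python
from h import *
goto([.456,.0693,.084],155.3)
```

```text
t 13.55 tcp [0.4569 0.0693 0.0852] F [ 0.2911 -0.22    0.2606] w 0.27889814176083855 j6 -1.0890322354366728
turn units [ 0.0107  0.0174 -0.0121] | shift units before turn [ 0.0196 -0.0103  0.0309] after [ 0.0196 -0.0103  0.031 ]
```

Emit:
servo_tool([
  [[0,0,-1,0,-0.096,0.02,0.72],[0,0,-1,0,-0.096,0,0.72],[0,0,-1,0,-0.096,0,0.72],[0,0,-1,0,-0.096,0,0.72],[0,0,-1,0,-0.096,0,0.72],[0,0,-1,0,-0.096,0,0.72],[0,0,-1,0,-0.096,0,0.72],[0,0,-1,0,-0.096,0,0.72],[0,0,-1,0,-0.096,0,0.72],[0,0,-1,0,-0.096,0,0.72],[0,0,-1,0,-0.096,0,0.72],[0,0,0,0,0,0,0.72]],
])

```text
time_s: 14.75
tcp_pos: [0.4571, 0.0285, 0.0844]
orientation: [-0.261, 0.965, -0.0, 0.001]
wrist_force: [0.5, -0.4, 0.0]
width: 0.283
```

```bash
cat > k.py <<'E'
from h import *
t=get_obs()["tcp_pos"][:2]-[.496,.0509];print("tcp r",np.hypot(*t),"bearing",np.degrees(np.arctan2(t[1],t[0]))%360)
for b in(215.5,218.5): goto(list(np.array([.496,.0509])+.044*np.array([np.cos(np.radians(b)),np.sin(np.radians(b))]))+[.0845],b)
E
python3 k.py
```

```text
tcp r 0.044871167366281696 bearing 209.99762564503845
t 14.75 tcp [0.4571 0.0285 0.0844] F [ 0.472  -0.4148  0.0486] w 0.2828117321086893 j6 -2.139495591896173
turn units [-0.0107  0.0193 -1.0402] | shift units before turn [-0.0263 -0.1056 -0.0012] after [-0.0166 -0.1076 -0.0014]
t 14.75 tcp [0.4571 0.0285 0.0844] F [ 0.472  -0.4148  0.0486] w 0.2828117321086893 j6 -2.139495591896173
turn units [-0.0112  0.019  -1.6402] | shift units before turn [-0.033  -0.1628 -0.0012] after [-0.0095 -0.1659 -0.0014]
```

Continue to about 218.5° (allowing for the cage's slack), then open, lift and look.

Emit:
servo_tool([
  [[0,0,-0.8,-0.01,-0.08,0,0.72],[0,0,-0.8,-0.01,-0.08,0,0.72],[0,0,0,0,0,0,0.72],[0,0,0,0,0,0,0.66],[0,0,0,0,0,0,0.62],[0,0,0,0,0,-0.2,0.62],[0,0,0,0,0,-0.4,0.62],[0,0,0,0,0,-0.5,0.62],[0,0,0,0,0,-0.7,0.62],[0,0,0,0,0,-0.8,0.62],[0,0,0,0,0,0,0.62]],
])

```text
time_s: 15.85
tcp_pos: [0.4625, 0.0237, 0.192]
orientation: [-0.327, 0.945, -0.001, 0.004]
wrist_force: [1.0, -1.0, 0.3]
width: 0.384
```

```bash
python3 k.py
python3 - <<'E'
from h import *
im=camera("scene")[:,:,::-1];cv2.imwrite("pics/s5full.png",im);cv2.imwrite("pics/s5.png",cv2.resize(im[150:250,280:420],None,fx=5,fy=5,interpolation=2))
E
```

```text
tcp r 0.04315385597485066 bearing 219.09897140541037
t 15.85 tcp [0.4625 0.0237 0.192 ] F [ 1.0083 -1.0268  0.3056] w 0.38437895359682106 j6 -2.287203167621569
turn units [-0.0557  0.0708  0.5402] | shift units before turn [0.0364 0.0822 2.6881] after [0.0233 0.0677 2.6886]
t 15.85 tcp [0.4625 0.0237 0.192 ] F [ 1.0083 -1.0268  0.3056] w 0.38437895359682106 j6 -2.287203167621569
turn units [-0.0575  0.0693 -0.0598] | shift units before turn [0.0376 0.0246 2.6883] after [0.0212 0.0113 2.6886]
```

View pics/s5.png

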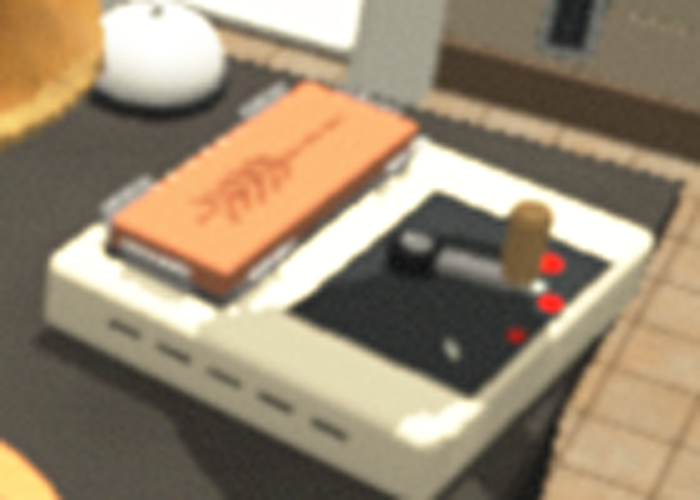

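Run:
```python
from h import *
pv=np.array([.496,.0509])
for b in(150,155.3): pass
for nm,c,z in(("old top",(463,240),.0905),("new top",(531,212),.0905),("new tip",(540,287),.0565),("new tip low",(540,287),.052),("old tip",(455,325),.0565)):
    w=ray("scene",(280+c[0]/5-.4,150+c[1]/5-.4),z)[0,:2];d=w-pv;print(nm,w,np.hypot(*d),np.degrees(np.arctan2(d[1],d[0]))%360)
f=lambda b,r,z:(proj("scene",[np.r_[pv+r*np.array([np.cos(np.radians(b)),np.sin(np.radians(b))]),z]])[0]+.4-[280,150])*5
for b in(155.3,212,215.5,219): print(b,"knob top crop",f(b,.044,.0905),"tip",f(b,.056,.0565))
```

```text
old top [0.4542 0.0684] 0.04533073505959689 157.2890048123094
new top [0.4573 0.0296] 0.04415216849595069 208.77861557805622
new tip [0.4486 0.0244] 0.05427229593755478 209.20732058260518
new tip low [0.4531 0.0192] 0.05335171398424041 216.38826621613808
old tip [0.4441 0.074 ] 0.05681457959437473 155.98183751168656
155.3 knob top crop [458.2228 238.2616] tip [452.7957 323.853 ]
212 knob top crop [532.476 209.078] tip [546.0146 285.1269]
215.5 knob top crop [534.0846 205.9325] tip [547.9936 280.9811]
219 knob top crop [535.2849 202.6992] tip [549.4582 276.7246]
```

Emit:
servo_tool([
  [[0,0,0,0.62,-0.79,0,0.62],[0,0,0,0.62,-0.79,0,0.62],[0,0,0,0.62,-0.79,0,0.62],[0,0,0,0.62,-0.79,0,0.62],[0,0,0,0.62,-0.79,0,0.62],[0,0,0,0,0,0,0.62]],
])

```text
time_s: 16.5
tcp_pos: [0.4608, -0.1806, 0.1872]
orientation: [-0.326, 0.946, -0.0, 0.0]
wrist_force: [-0.5, 0.7, -1.1]
width: 0.381
```

Run:
```python
from h import *
print(get_obs()["tcp_pos"])
A=camera("top")[:,:,::-1];B=camera("scene")[:,:,::-1];cv2.imwrite("pics/t6.png",A);cv2.imwrite("pics/s6.png",B)
a=cv2.resize(A[165:275,285:400],None,fx=5,fy=5,interpolation=2);b=cv2.resize(B[165:230,345:415],None,fx=8,fy=8,interpolation=2)[:, :225*1]
b=cv2.resize(B[185:225,360:400],None,fx=5,fy=5,interpolation=2)
cv2.imwrite("pics/v6.png",np.hstack([a,np.pad(b,((0,a.shape[0]-b.shape[0]),(0,0),(0,0)))]))
pv=np.array([.496,.0509])
def wood(n,im,box,z):
    h=cv2.cvtColor(im,cv2.COLOR_BGR2HSV);m=(h[...,0]>=9)&(h[...,0]<30)&(h[...,1]>70)&(h[...,2]>90);k=np.zeros_like(m);k[box[1]:box[3],box[0]:box[2]]=1
    ys,xs=np.nonzero(m&k);print(n,len(xs),xs.mean(),ys.mean(),xs.min(),xs.max(),ys.min(),ys.max())
    w=ray(n,(xs.mean(),ys.mean()),z)[0,:2];d=w-pv;print(w,np.hypot(*d),np.degrees(np.arctan2(d[1],d[0]))%360)
t0=cv2.imread("pics/top0.png");s0=cv2.imread("pics/s4full.png")
bt=(335,226,369,256);bs=(362,188,396,217)
for n,i0,i1,b,z in(("top",t0,A,bt,.085),("scene",s0,B,bs,.076)): wood(n,np.ascontiguousarray(i0),b,z);wood(n,np.ascontiguousarray(i1),b,z)
```

```text
[ 0.4608 -0.1806  0.1872]
top 78 347.15384615384613 247.92307692307693 340 368 243 255
[0.4551 0.0664] 0.04369301541764111 159.21876721559244
top 86 363.0348837209302 246.19767441860466 344 368 229 255
[0.4594 0.0299] 0.04224167480776681 209.8614306780025
scene 164 371.2256097560976 203.3231707317073 366 392 195 213
[0.4544 0.0676] 0.04478419473528806 158.10799047930996
scene 133 384.8496240601504 197.84962406015038 380 392 190 212
[0.4569 0.0291] 0.044763742078692416 209.19903941672192
```

View pics/v6.png

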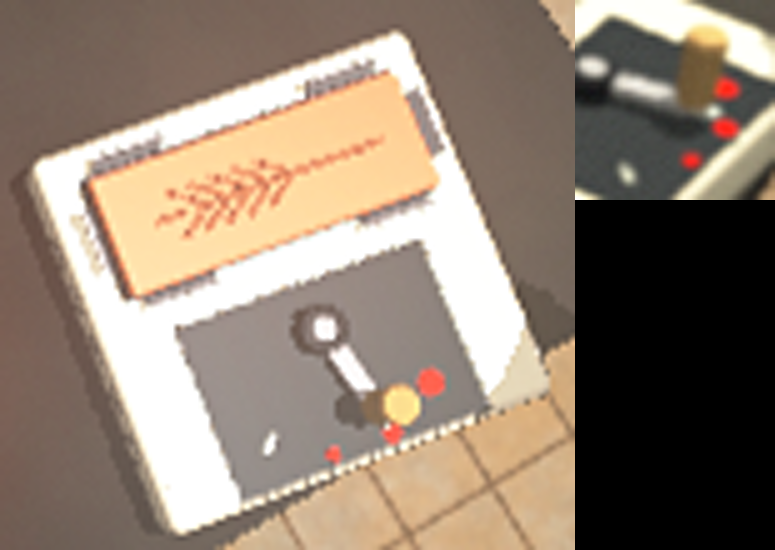

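Run:
```python
from h import *
t0=cv2.imread("pics/top0.png");A=cv2.imread("pics/t6.png")
pv=np.array([.496,.0509])
def B(n,px,z):
    w=ray(n,px,z)[0,:2];d=w-pv;return w,np.hypot(*d),np.degrees(np.arctan2(d[1],d[0]))%360
for im,c in((t0,(346.5,247)),(A,(365,245.4))):
    h=cv2.cvtColor(im,cv2.COLOR_BGR2HSV);x,y=map(round,c);s=h[y-7:y+8,x-7:x+8]
    m=((s[...,0]>=13)&(s[...,0]<30)&(s[...,1]>60)&(s[...,2]>180)).astype(np.uint8)
    K,l,st,ce=cv2.connectedComponentsWithStats(m);i=1+np.argmax(st[1:,4]);p=ce[i]+[x-7,y-7];print("disc",st[i],p,B("top",p,.0905))
for c in((388,428),(365,385),(350,360)): print("arm pt",c,B("top",(285+c[0]/5-.4,165+c[1]/5-.4),.0565))
for c in((325,328),): print("pin",B("top",(285+c[0]/5-.4,165+c[1]/5-.4),.06))
im=A.astype(int);m=(im[...,2]>140)&(im[...,1]<110)&(im[...,0]<110);m[:220]=0;m[275:]=0;m[:,:330]=0;m[:,385:]=0
K,l,st,ce=cv2.connectedComponentsWithStats(m.astype(np.uint8))
for i in range(1,K): print("dot",st[i],ce[i],B("top",ce[i],.046))
```

```text
disc [ 4  3  8  9 51] [346.7647 247.    ] (array([0.457 , 0.0688]), np.float64(0.042883817251029244), np.float64(155.32868088882668))
disc [ 4  4  7  8 47] [364.9362 245.4468] (array([0.4609, 0.0273]), np.float64(0.04231023448846842), np.float64(213.92342508080614))
arm pt (388, 428) (array([0.4511, 0.0228]), np.float64(0.05301443481059985), np.float64(212.04887670426865))
arm pt (365, 385) (array([0.471 , 0.0328]), np.float64(0.030876124800991007), np.float64(215.8163752509254))
arm pt (350, 360) (array([0.4826, 0.0395]), np.float64(0.017605981873002673), np.float64(220.38913014073853))
pin (array([0.4972, 0.0519]), np.float64(0.0015719864547317959), np.float64(37.96830591686036))
dot [369 239   5   5  19] [370.8421 241.1579] (array([ 0.4728, -0.0025]), np.float64(0.058176371931285616), np.float64(246.52781939501034))
dot [362 250   3   3   7] [363.1429 251.2857] (array([0.4488, 0.0172]), np.float64(0.05802465757580082), np.float64(215.56266142145307))
dot [350 255   3   3   7] [351.     255.7143] (array([0.4382, 0.0466]), np.float64(0.057963987912925785), np.float64(184.22979085106593))
```

Run:
```python
from h import *
pv=np.array([.496,.0509])
f=lambda b,z:proj("scene",[np.r_[pv+.044*np.array([np.cos(np.radians(b)),np.sin(np.radians(b))]),z]])[0]
for fn in("scene0","s6"):
    im=cv2.imread(f"pics/{fn}.png")
    h=cv2.cvtColor(im,cv2.COLOR_BGR2HSV);m=((h[...,0]>=10)&(h[...,0]<30)&(h[...,1]>70)&(h[...,2]>80)).astype(np.uint8);k=np.zeros_like(m);k[186:217,362:394]=1
    K,l,st,ce=cv2.connectedComponentsWithStats(m&k,connectivity=4);i=1+np.argmax(st[1:,4]);print(fn,st[i],ce[i])
    top=(l==i)&(h[...,2]>200);ys,xs=np.nonzero(top);print(" bright",len(xs),xs.mean(),ys.mean(),ys.min())
for b in(155.3,207,209,211,213,215.5,218): print(b,f(b,.0735),f(b,.0905))
```

```text
scene0 [365 195  13  19 165] [371.0303 203.3636]
 bright 35 372.0857142857143 197.88571428571427 196
s6 [380 190  11  17 135] [384.7037 197.7111]
 bright 26 386.2692307692308 191.69230769230768 190
155.3 [369.8578 204.146 ] [371.2446 197.2523]
207 [383.9857 199.107 ] [385.4955 192.2787]
209 [384.2442 198.7628] [385.755  191.9389]
211 [384.477  198.4113] [385.9884 191.5917]
213 [384.6837 198.0528] [386.1954 191.2378]
215.5 [384.9052 197.5957] [386.4169 190.7865]
218 [385.0856 197.1295] [386.5968 190.3262]
```

Run:
```python
from h import *
a=cv2.imread("pics/top0.png").astype(int);b=cv2.imread("pics/t6.png").astype(int)
d=(abs(a-b).max(2)>60)
for n,(x0,y0,x1,y1) in dict(cup=(128,192,162,230),shaker=(256,148,282,180),dish=(195,115,252,168),roll=(158,153,206,200),pile=(192,196,270,276)).items(): print(n,d[y0:y1,x0:x1].sum())
o=get_obs();print(o["time_s"],o["wrist_force"],o["tcp_pos"])
job_done()
```

```text
cup 0
shaker 0
dish 0
roll 0
pile 368
16.6 [ 0.2036  0.6036 -0.1205] [ 0.4606 -0.1773  0.1872]
the job is handed in; nothing more can be done
```

I handed the job in at 16.6 s of the 48 s allowed. The top tile is in the heater and the lever is at about the middle dot.

- **Tile:** I lifted only the top tile and set it between the tabs with light contact (wrist force +4.4 N vertical at touchdown). It landed at the height expected for a fully seated tile. Both cameras then showed it flat inside the tabs.
- **Lever:** I pushed the knob round with the fingers loosely around it, then backed off clear of everything. The middle dot is at 1.05 rad. The top camera puts the lever about 1.02 rad and its pointer on the middle dot. The scene camera gave lower readings, 0.90 to 1.03 rad depending on the method. I judged the top view more reliable and did not nudge it further.
- **Other items:** Comparing the top-camera pictures before and after, the cup, shaker, dish and roll show no change. The pile area changed by 368 pixels, which I put down to the missing top tile. A picture just after the lift showed the other three tiles still stacked, and I did not view the pile again after that.

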